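# Run-down check of a specimen turntable

## Robot

A 7-joint arm with a two-finger parallel gripper is mounted at the origin on the work surface. World frame = base frame: x ahead of the robot, y to its left, z up, the work surface at z = 0. Lengths are in m, angles in rad, forces in N, time in s.
With the tool pointing down it reaches from about 0.35 to 0.9 m from the base axis. Payload 8.1 kg.
Tool frame: the origin (TCP) lies between the finger pads, 19 mm behind the fingertips; this is the grasp point; z points along the fingers, y is the line along which they close (so a half turn about z gives the same grasp; the last joint's range is limited). The gripper opens to 92 mm and grips with 3 to 60 N. Pads are 19 mm wide; open, the fingers measure 130 mm over their backs; the gripper's body (75 mm by 190 mm) begins 47 mm behind the grasp point.
Start: joints at [-1.406, 0.434, 0.025, 1.573, -0.012, 1.134, -0.075], TCP at [0.165, 0.603, 0.246] pointing down, gripper open.
Joint ranges: [-2.62, 2.62], [-0.44, 2.09], [-1.27, 1.32], [0.08, 2.57], [-1.32, 4.46], [0.12, 2], [-2.74, 2.74]. Speed limits (rad/s): [2.22, 2.22, 3.01, 3.01, 3.14, 3.14, 3.14].

## Interface

Orientations are given as a rotation vector (axis times angle).
In Python, from cell import arm gives the robot as it stands.
- The arm moves only by the tool carry_out, never from a script. Its argument "commands" is a list of rows, each a list of 7 numbers: the opening, from 0 (shut) to 1 (fully open), then the shift along the tool's x, y, z each as a share of 0.025 m, from -1 to 1, then the turn, a rotation vector about the tool's x, y, z each as a share of 0.1 rad, from -1 to 1. A call has 1 to 8 rows; each row shifts and turns the commanded pose from where the row before left it, along the tool's axes as they then stand; what a row does not reach is not made up. A row lasts 1/10 s, in which the tool goes at most 50 mm and 8.59 degrees, less where a joint would pass 70% of its speed; a pose out of reach is approached as far as the arm can. A call with a number of a shift or a turn outside -1 to 1 is refused whole. A call with a gripper value outside its range is refused whole. The fingers move at their own pace and stop on an object; "squeeze" is the grip in N (left out, the last holds). Time passes only in rows, so rows that do not move let the fingers close. It gives the time, the measured TCP pose, the force, the opening and the grip force at its end, in the units of the state.
- arm.observe(): the state, without advancing time (a new reading comes with each control period).
- arm.get_image(name): name is "scene" or "top" or "wrist"; returns a dict with "pixels" (384x512x3 uint8, red, green, blue), "range_z" (384x512 float32, m along the optical axis (not along the pixel's ray), 0 where there is no reading), "mtx" (3x3 intrinsics, pixels), "R" (3x3) and "t" (3): a world point X has camera coordinates R X + t; the wrist camera has in their place "tool_from_camera" (4x4, takes a point from camera to tool coordinates, whose origin is the TCP and whose axes are the flange's). Camera axes: x right, y down, z forward; pixel columns grow to the right and rows downward; lengths in m; the calibration is good to about 2 mm. A picture is of the moment at which its call begins: read the wrist's pose just before it.
- arm.sign_off(): hands the job in; it is judged then, once.
The state is a dict: "clock": time; "joints": joint angles; "dq": joint speeds; "joint_efforts": joint torques, N m; "position": TCP position; "ee_rot": TCP orientation; "force": force on the tool from outside, world axes, zero at the start; "ft_torque": the same for the moment, N m; "width": opening from 0.0 (shut) to 1.0 (fully open); "gripper_force": force on a finger pad.
Only numpy, scipy, OpenCV 4.12 (cv2) and the standard library are available. Lean on these libraries where they do the work, as an engineer would, in place of code of your own. Each camera call takes 0.05 s, during which the arm holds its last target. There are 200 camera calls.

## Task

Push the black post smoothly, either way round, so that the turntable coasts freely at about 14 to 18 turns a minute (never over 30). Then promptly bring the gripper over the blue mount and travel round with it, centred within 2.5 cm and fingertips 1 to 4 cm above its face, for at least 5 seconds at over 4 turns a minute and on until it has run down by itself, finishing with the gripper still over it. Touch nothing after the push, do not strike the turntable hard, and leave the weight, jar and tray where they are.

Things in the scene. Friction and masses are not known exactly. Their poses are not given: they have to be found in the camera images.
- turner: Fixed specimen turner: square blue housing 244 x 244 mm, white top, 64 mm high; origin on the turntable's vertical axis at bench level. Centred on it runs a disc of 280 mm diameter, top face 78 mm above the bench, hub 50 mm wide and 14 mm high. On the disc, 105 mm from the axis, anticlockwise from above in 60 degree steps: post, grey, white, grey, blue, white mount.
- turntable (a joint): Turntable angle, rad, growing anticlockwise from above; any start angle, at rest; turns on freely (60 rad each way); at 0 the post is on the housing's +x axis. No motor or spring. Inertia about 0.0117 kg m2 (0.8 to 1.25 times that); friction 0.001 N m plus 0.0002 N m per rad/s: it slows by about 0.1 rad/s each second and stops from 1.5 rad/s in 10 to 20 s.
- post_top (a point): Centre of the top of the black upright push post with an orange band: 30 mm diameter, top 148 mm above the bench, 105 mm from the axis, fixed to the disc. Push it sideways with closed fingers, tips above the grey and white mounts (32 mm diameter, tops 100 mm above the bench).
- blue_face (a point): Centre of the top face of the blue mount, a blue cylinder of 40 mm diameter with a copper-coloured specimen in its face, 22 mm high on the disc (face 100 mm above the bench), 105 mm from the axis and 120 degrees clockwise from the post, seen from above. It turns with the disc.
- weight: Bystander: turned steel weight, 64 mm diameter, 74 mm high with its knob, about 0.8 kg, loose on the bench beside the turner. Origin at the centre of its underside.
- jar: Bystander: amber jar, 60 mm diameter, 85 mm high, loose on the bench beside the turner. Origin at the centre of its underside.
- tray: Bystander: empty white tray 120 x 80 x 25 mm, loose on the bench beside the turner. Origin at the centre of its underside.

How it is judged:
On the way, in this order (a step that is already met when the one before it is completed fails the run):
1. the turntable coasts at more than 9 turns a minute (0.95 rad/s), untouched ((velocity of joint turntable above 0.95 rad/s or velocity of joint turntable below -0.95 rad/s) and contact force between each of the arm, the fingers and turner below 0.2 N), for 0.2 s.
2. for 5 s the TCP stays within 25 mm sideways and 70 mm above the blue face while the turntable coasts untouched above 4 turns a minute (0.42 rad/s) (horizontal distance between the grasp point and blue_face below 0.025 m and z of the grasp point in the frame of blue_face between 0 and 0.07 m and (velocity of joint turntable above 0.42 rad/s or velocity of joint turntable below -0.42 rad/s) and contact force between each of the arm, the fingers and turner below 0.2 N), for 5 s.
3. the gripper is still over the blue mount, untouched, as the turntable slows through 2 turns a minute to a stop (0.2 to 0.05 rad/s) (horizontal distance between the grasp point and blue_face below 0.025 m and z of the grasp point in the frame of blue_face between 0 and 0.07 m and (velocity of joint turntable above 0.05 rad/s or velocity of joint turntable below -0.05 rad/s) and not (velocity of joint turntable above 0.2 rad/s or velocity of joint turntable below -0.2 rad/s) and contact force between each of the arm, the fingers and turner below 0.2 N), for 0.4 s.
At the end, for the whole second after the job is handed in: The turntable is at rest (below 0.03 rad/s) and untouched, and the TCP is still over the blue mount: within 25 mm of its centre sideways and at most 70 mm above its face (TCP 19 mm behind the fingertips) (horizontal distance between the grasp point and blue_face below 0.025 m and z of the grasp point in the frame of blue_face between 0 and 0.07 m and not (velocity of joint turntable above 0.03 rad/s or velocity of joint turntable below -0.03 rad/s) and contact force between each of the arm, the fingers and turner below 0.2 N).
It fails at once if turntable spun above 31 turns a minute (3.2 rad/s) (velocity of joint turntable above 3.2 rad/s or velocity of joint turntable below -3.2 rad/s).
It fails at once if the turner is struck or pressed with more than 30 N (contact force between any of the arm, the fingers and turner above 30 N).
It fails at once if the weight, jar or tray is moved more than 20 mm (distance of any of weight, jar, tray from where it was at the start of the episode above 0.02 m).
It also fails if it takes over 70 s, if anything falls off the work surface, if the arm or the gripper's body presses on something with over 40 N, if the wrist force passes 120 N, or if a joint passes its speed limit or range.

## Working session

There is one attempt and no reset: what is moved stays moved. The work goes in short steps, Python scripts to look and compute and a tool call to move; the robot and the scene stay as the last step left them, time stands still between calls to the robot, and variables do not carry over. Pictures are saved under pics/ and viewed, at most 10 in all, crops included, and the job is handed in when it is done.

Besides the shell and the picture viewer there is one more tool, called after "Request:" by a JSON object that holds its "fn" and its "kwargs". carry_out: Moves the arm, as the interface text tells. Shift numbers are shares of 0.025 m and turn numbers shares of 0.1 rad, none past 1 either way. Its arguments: {"type":"object","properties":{"commands":{"type":"array"},"squeeze":{"type":"number"}},"required":["commands"]}

```bash
ls; mkdir -p pics; python3 - <<'E'
from cell import arm
import cv2,numpy as np
s=arm.observe();print({k:np.round(v,3).tolist() for k,v in s.items()})
a=arm.get_image("scene");b=arm.get_image("top")
cv2.imwrite("pics/a.png",cv2.cvtColor(cv2.resize(np.vstack([a["pixels"],b["pixels"]]),(400,600)) if 0 else np.vstack([cv2.resize(a["pixels"],(400,300)),cv2.resize(b["pixels"],(400,300))]),cv2.COLOR_RGB2BGR))
cv2.imwrite("pics/top.png",cv2.cvtColor(b["pixels"],cv2.COLOR_RGB2BGR))
np.savez("top.npz",**b);np.savez("scene.npz",**a)
E
```

```text
pics
{'clock': 0.0, 'joints': [-1.406, 0.435, 0.025, 1.574, -0.012, 1.134, -0.075], 'dq': [0.001, -0.002, -0.001, 0.002, 0.003, -0.002, -0.001], 'joint_efforts': [-0.0, -66.786, 0.985, -31.446, -0.061, 0.043, 0.0], 'position': [0.165, 0.602, 0.245], 'ee_rot': [-0.419, -3.113, 0.002], 'force': [-0.685, -0.288, -0.909], 'ft_torque': [-0.043, -0.004, 0.014], 'gripper_force': 0.0, 'width': 1.001}
```

View pics/top.png

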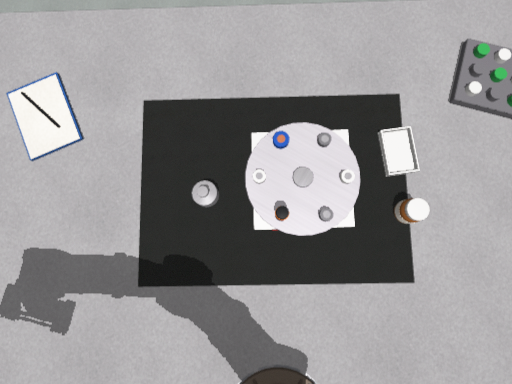

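View pics/a.png

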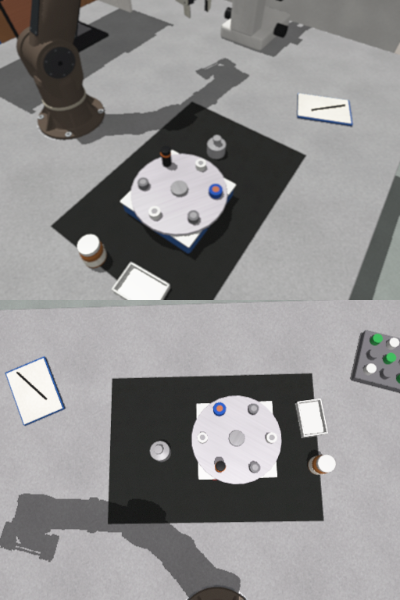

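The top view shows the disc with its hub at (303,177), the black post at lower left (281,212), the blue mount at upper left (281,139). The weight is at (205,193), the tray at (399,150) and the jar at (413,210), all to the sides.

```bash
cat > h.py <<'E'
import numpy as np,cv2
def ray(im,u,v,z):
    d=np.linalg.inv(im["mtx"])@[u,v,1]; R,t=im["R"],im["t"]
    c=-R.T@t; w=R.T@d; return c+w*(z-c[2])/w[2]
def blue(im):
    h=cv2.cvtColor(im["pixels"],cv2.COLOR_RGB2HSV)
    return h
E
python3 - <<'E'
from h import *
b=dict(np.load("top.npz"));s=dict(np.load("scene.npz"))
print("cam",-b["R"].T@b["t"], -s["R"].T@s["t"])
Z=b["range_z"];
g=np.mgrid[0:384,0:512];v,u=g[0],g[1]
P=np.linalg.inv(b["mtx"])@np.stack([u.ravel(),v.ravel(),np.ones(u.size)])*Z.ravel()
W=(b["R"].T@(P-b["t"][:,None])).T.reshape(384,512,3)
px=b["pixels"].astype(int)
for n,p,z in [("hub",(303,177),.092),("blue",(281,139),.1),("post",(281,212),.148),("w",(205,193),.07),("tray",(399,150),.02),("jar",(417,210),.085),("g1",(326,214),.1),("w1",(348,176),.1),("g2",(324,139),.1),("w2",(259,176),.1)]:
    print(n,np.round(ray(b,*p,z),4),np.round(W[p[1],p[0]],3))
# disc fit from depth
m=(abs(W[...,2]-.078)<.005)
c=cv2.findContours(m.astype(np.uint8),cv2.RETR_EXTERNAL,cv2.CHAIN_APPROX_NONE)[0]
c=max(c,key=cv2.contourArea);(cx,cy),r=cv2.minEnclosingCircle(c);print(cx,cy,r,ray(b,cx,cy,.078))
hsv=cv2.cvtColor(b["pixels"],cv2.COLOR_RGB2HSV)
bm=(px[...,2]>px[...,0]+50)&(abs(u-281)<15)&(abs(v-139)<15);print("bluec",u[bm].mean(),v[bm].mean())
m=(W[...,2]>.13)&(abs(u-281)<20)&(abs(v-212)<25);print("post",W[m].mean(0),m.sum())
for n,c in [("w",(205,193)),("jar",(413,210)),("tray",(399,150))]:
    m=(W[...,2]>.012)&(abs(u-c[0])<24)&(abs(v-c[1])<26)&(abs(u-303)>60);q=W[m];print(n,q.min(0),q.max(0))
E
```

```text
cam [0.42187234 0.0228337  0.96337465] [ 0.92770335 -0.48349555  0.85091283]
hub [ 0.5779 -0.0743  0.092 ] [ 0.578 -0.074  0.092]
blue [ 0.6704 -0.024   0.1   ] [ 0.67  -0.024  0.1  ]
post [ 0.4905 -0.0168  0.148 ] [ 0.491 -0.017  0.147]
w [0.5472 0.1638 0.07  ] [0.547 0.163 0.072]
tray [ 0.6567 -0.3335  0.02  ] [ 0.66  -0.339  0.007]
jar [ 0.4944 -0.3402  0.085 ] [ 0.495 -0.341  0.083]
g1 [ 0.4879 -0.1235  0.1   ] [ 0.488 -0.124  0.099]
w1 [ 0.5766 -0.1793  0.1   ] [ 0.577 -0.18   0.097]
g2 [ 0.6679 -0.127   0.1   ] [ 0.669 -0.128  0.096]
w2 [0.5811 0.0306 0.1   ] [0.581 0.031 0.098]
302.5212707519531 179.0045623779297 57.738677978515625 [ 0.57547271 -0.07447596  0.078     ]
bluec 280.5204678362573 139.3216374269006
post [ 0.48639946 -0.01728182  0.17119507] 158
w [0.42187234 0.0228337  0.0130635 ] [0.58216613 0.20138542 0.96337465]
jar [ 0.42187234 -0.36950544  0.01223795] [0.52461684 0.0228337  0.96337465]
tray [ 0.42187234 -0.37937538  0.0120153 ] [0.7171502  0.0228337  0.96337465]
```

Request:
{"fn": "carry_out", "kwargs": {"commands": [[0, 0, 0, 0, 0, 0, 1], [0, 0, 0, 0, 0, 0, 1], [0, 0, 0, 0, 0, 0, 1], [0, 0, 0, 0, 0, 0, 1], [0, 0, 0, 0, 0, 0, 1], [0, 0, 0, 0, 0, 0, 1], [0, 0, 0, 0, 0, 0, 1], [0, 0, 0, 0, 0, 0, 1]], "squeeze": 20}}

```text
clock: 0.9
position: [0.1653, 0.6024, 0.245]
ee_rot: [1.604, 2.701, -0.001]
force: [0.1, -0.7, 0.3]
width: 0.35
gripper_force: 0.0
```

Request:
{"fn": "carry_out", "kwargs": {"commands": [[0, 0, 0, 0, 0, 0, 1], [0, 0, 0, 0, 0, 0, 1], [0, 0, 0, 0, 0, 0, 1], [0, 0, 0, 0, 0, 0, 1], [0, 0, 0, 0, 0, 0, 1], [0, 0, 0, 0, 0, 0, 0.04], [0, -0.4, 0.3, 0, 0, 0, 0], [0, -0.8, 0.5, 0, 0, 0, 0]]}}

```text
clock: 1.7
position: [0.1848, 0.5727, 0.245]
ee_rot: [2.217, 2.226, -0.0]
force: [0.8, -0.8, 0.4]
width: 0.008
gripper_force: 0.0
```

```bash
cat >> h.py <<'E'
from scipy.spatial.transform import Rotation as Ro
def st(arm):
    s=arm.observe();print(round(float(s["clock"]),3),np.round(s["position"],4),np.round(Ro.from_rotvec(s["ee_rot"]).as_matrix()[:,:2].T,3).tolist(),np.round(s["joints"],2),np.round(s["force"],1),np.round(s["width"],3));return s
E
python3 -c "
from h import *
from cell import arm
st(arm)"
```

```text
1.7 [0.1848 0.5727 0.245 ] [[-0.004, 1.0, -0.0], [1.0, 0.004, -0.0]] [-1.58  0.4   0.33  1.65 -0.14  1.11 -1.21] [ 0.8 -0.8  0.4] 0.008
```

Request:
{"fn": "carry_out", "kwargs": {"commands": [[0, -0.85, 0.49, 0, 0, 0, 0], [0, -0.85, 0.49, 0, 0, 0, 0], [0, -0.85, 0.49, 0, 0, 0, 0], [0, -0.85, 0.49, 0, 0, 0, 0], [0, -0.85, 0.49, 0, 0, 0, 0], [0, -0.85, 0.49, 0, 0, 0, 0], [0, -0.85, 0.49, 0, 0, 0, 0], [0, -0.85, 0.49, 0, 0, 0, 0]]}}

```text
clock: 2.5
position: [0.284, 0.4006, 0.2455]
ee_rot: [2.22, 2.223, -0.0]
force: [0.3, -0.3, -0.7]
width: 0.005
gripper_force: 0.0
```

```bash
python3 -c "
from h import *
from cell import arm
st(arm)"
```

```text
2.5 [0.284  0.4006 0.2455] [[-0.001, 1.0, -0.0], [1.0, 0.001, 0.0]] [-1.39  0.22  0.39  1.91 -0.1   1.03 -0.95] [ 0.3 -0.3 -0.7] 0.005
```

Request:
{"fn": "carry_out", "kwargs": {"commands": [[0, -0.9, 0.53, 0, 0, 0, 0], [0, -0.9, 0.53, 0, 0, 0, 0], [0, -0.9, 0.53, 0, 0, 0, 0], [0, -0.9, 0.53, 0, 0, 0, 0], [0, -0.9, 0.53, 0, 0, 0, 0], [0, -0.9, 0.53, 0, 0, 0, 0], [0, -0.9, 0.53, 0, 0, 0, 0], [0, -0.9, 0.53, 0, 0, 0, 0]]}}

```text
clock: 3.3
position: [0.3893, 0.2204, 0.2455]
ee_rot: [-2.22, -2.222, -0.0]
force: [-0.5, 0.5, -0.5]
width: 0.003
gripper_force: 0.0
```

Request:
{"fn": "carry_out", "kwargs": {"commands": [[0, -0.9, 0.53, 0, 0, 0, 0], [0, -0.9, 0.53, 0, 0, 0, 0], [0, -0.9, 0.53, 0, 0, 0, 0], [0, -0.9, 0.53, 0, 0, 0, 0], [0, -0.9, 0.53, 0, 0, 0, 0], [0, -0.9, 0.53, 0, 0, 0, 0], [0, -0.6, 0.53, 0, 0, 0, 0], [0, -0.3, 0.25, 0, 0, 0, 0]]}}

```text
clock: 4.1
position: [0.4882, 0.0624, 0.2456]
ee_rot: [2.223, 2.219, -0.0]
force: [0.2, 0.2, 0.0]
width: 0.006
gripper_force: 0.0
```

```bash
python3 -c "
from h import *
from cell import arm
s=st(arm)
im=arm.get_image('wrist');cv2.imwrite('pics/w1.png',im['pixels'][...,::-1]);np.savez('w1.npz',**im);print(im['tool_from_camera'])
Z=im['range_z'];v,u=np.mgrid[0:384,0:512]
P=np.linalg.inv(im['mtx'])@np.stack([u.ravel(),v.ravel(),np.ones(u.size)])*Z.ravel()
T=im['tool_from_camera'];P=T[:3,:3]@P+T[:3,3:]
W=(Ro.from_rotvec(s['ee_rot']).as_matrix()@P).T+s['position']
ok=(Z.ravel()>0)&(abs(W[:,2]-.148)<.004)&(np.hypot(W[:,0]-.49,W[:,1]+.017)<.03)
q=W[ok];print(len(q),q.min(0),q.max(0),q.mean(0))
"
```

```text
4.1 [0.4882 0.0624 0.2456] [[0.002, 1.0, -0.0], [1.0, -0.002, 0.0]] [-0.77  0.24  0.65  1.93 -0.17  1.03 -0.04] [0.2 0.2 0. ] 0.006
[[-2.25258888e-04 -9.54998902e-01 -2.96609248e-01  8.02829207e-02]
 [ 9.99999449e-01  8.89599486e-05 -1.04587237e-03  1.35953483e-03]
 [ 1.02519331e-03 -2.96609320e-01  9.54998356e-01 -1.39499621e-01]
 [ 0.00000000e+00  0.00000000e+00  0.00000000e+00  1.00000000e+00]]Traceback (most recent call last):
  File "<string>", line 11, in <module>
    q=W[ok];print(len(q),q.min(0),q.max(0),q.mean(0))
                         ~~~~~^^^
    return umr_minimum(a, axis, None, out, keepdims, initial, where)
ValueError: zero-size array to reduction operation minimum which has no identity
```

View pics/w1.png

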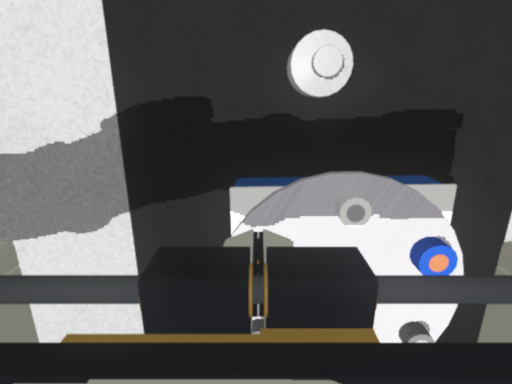

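Request:
{"fn": "carry_out", "kwargs": {"commands": [[0, -0.3, 0.1, 0.6, 0, 0, 0], [0, -0.3, 0, 1, 0, 0, 0], [0, 0, 0, 1, 0, 0, 0], [0, 0, 0, 0.9, 0, 0, 0], [0, 0, 0, 0.6, 0, 0, 0], [0, 0, 0, 0.3, 0, 0, 0], [0, 0, 0, 0, 0, 0, 0]]}}

```text
clock: 4.85
position: [0.4894, 0.0502, 0.1349]
ee_rot: [-2.221, -2.221, 0.002]
force: [0.2, -0.3, -0.8]
width: 0.004
gripper_force: 0.0
```

```bash
cat >> h.py <<'E'
C=np.array([.5785,-.0742]); r=.105
v,u=np.mgrid[0:384,0:512]
def cloud(im):
    Z=im["range_z"].ravel()
    P=np.linalg.inv(im["mtx"])@np.stack([u.ravel(),v.ravel(),np.ones(u.size)])*Z
    W=(im["R"].T@(P-im["t"][:,None])).T; W[Z<=0]=9
    return W
def post(im,tcp=None):
    "post centre from top-face depth points; None if not enough seen"
    W=cloud(im); d=np.hypot(*(W[:,:2]-C).T)
    m=(abs(W[:,2]-.147)<.006)&(abs(d-r)<.03)&(im["pixels"].reshape(-1,3).max(1)<110)
    if tcp is not None: m&=~((abs(W[:,1]-tcp[1])<.05)&(abs(W[:,0]-tcp[0])<.11))
    q=W[m]
    if len(q)<15: return None,len(q)
    c=cv2.minEnclosingCircle(q[:,:2].astype(np.float32)); return np.array(c[0]),c[1],len(q)
E
python3 -c "
from h import *
from cell import arm
s=st(arm)
for f in ('top','scene'):
    im=dict(np.load(f+'.npz')); print(f,p:=post(im), np.degrees(np.arctan2(*(p[0]-C)[::-1])))
for f in ('top','scene'):
    im=arm.get_image(f); p=post(im,s['position']); print(f,p)
im=dict(np.load('scene.npz'));W=cloud(im);px=im['pixels'].reshape(-1,3).astype(int)
for f in ('top','scene'):
    im=dict(np.load(f+'.npz'));W=cloud(im);px=im['pixels'].reshape(-1,3).astype(int)
    m=(px[:,2]>px[:,0]+50)&(abs(W[:,2]-.1)<.004)&(np.hypot(*(W[:,:2]-C).T)<.14)
    print('blue',cv2.minEnclosingCircle(W[m][:,:2].astype(np.float32)))
    m=(abs(W[:,2]-.092)<.003)&(np.hypot(*(W[:,:2]-C).T)<.05)
    print('hub',cv2.minEnclosingCircle(W[m][:,:2].astype(np.float32)),m.sum())
"
```

```text
4.85 [0.4894 0.0502 0.1349] [[-0.0, 1.0, -0.0], [1.0, 0.0, -0.002]] [-0.66  0.39  0.59  2.06 -0.31  0.78  0.11] [ 0.2 -0.3 -0.8] 0.004
top (array([ 0.49052328, -0.01887638]), 0.014113876037299633, 124) 147.83651871778915
scene (array([ 0.49139613, -0.01820007]), 0.015804661437869072, 115) 147.26264071883844
top (array([ 0.49050653, -0.02004553]), 0.01369690801948309, 60)
scene (array([ 0.49151349, -0.01852416]), 0.014975164085626602, 114)
blue ((0.6710195541381836, -0.02447160892188549), 0.020356247201561928)
hub ((0.5787850618362427, -0.07408423721790314), 0.024437718093395233) 282
blue ((0.6717302799224854, -0.022015610709786415), 0.020433476194739342)
hub ((0.5795689821243286, -0.0728754848241806), 0.02590837888419628) 312
```

```bash
sed -i 's/^C=.*/C=np.array([.579,-.0737]); r=.105/' h.py; python3 -c "
from h import *
w=np.array([.1,.2,.35,.5,.65,.8,.95,1.1,1.25,1.38,1.48,1.55,1.6,1.6,1.6])
p=np.radians(144.4)+np.r_[0,np.cumsum(w)*.1]
P=r*np.c_[np.sin(p),np.cos(p)]/.025
print(np.round(np.diff(np.round(P,2),axis=0),2).tolist(),np.degrees(p[-1]))
"
```

```text
[[-0.03, -0.02], [-0.07, -0.05], [-0.12, -0.08], [-0.18, -0.1], [-0.25, -0.13], [-0.31, -0.13], [-0.37, -0.12], [-0.46, -0.1], [-0.52, -0.05], [-0.58, 0.02], [-0.61, 0.12], [-0.61, 0.21], [-0.6, 0.31], [-0.53, 0.41], [-0.46, 0.49]] 230.97392284426743
```

Request:
{"fn": "carry_out", "kwargs": {"commands": [[0, -0.3, 0, 0, 0, 0, 0], [0, -0.5, 0, 0, 0, 0, 0], [0, -0.4, 0, 0, 0, 0, 0], [0, -0.2, 0, 0, 0, 0, 0], [0, -0.12, 0, 0, 0, 0, 0], [0, 0, 0, 0, 0, 0, 0]]}}

```text
clock: 5.55
position: [0.4903, 0.0113, 0.1356]
ee_rot: [2.224, 2.219, 0.0]
force: [0.2, -0.1, -0.3]
width: 0.007
gripper_force: 0.0
```

```bash
cat > plan.py <<'E'
import sys,json,os
from h import *
from cell import arm
from scipy.optimize import least_squares
def model(p,t,t0):
    th0,w0,s=p; a,b=.0855*s,.0171*s
    ts=np.log(1+b*w0/a)/b; x=np.clip(np.asarray(t)-t0,None,ts)
    w=(w0+a/b)*np.exp(-b*x)-a/b
    return th0+(w0+a/b)*(1-np.exp(-b*x))/b-a/b*x, w, ts
M=json.load(open("meas.json")) if os.path.exists("meas.json") else []
def see(name):
    s=arm.observe(); im=arm.get_image(name); p=post(im,s["position"])
    if p[0] is None: print(name,"no post",p[1]); return False
    th=float(np.arctan2(*(p[0]-C)[::-1])); t=float(s["clock"])
    if M:
        pr=float(model(P,t,M[0][0])[0]) if len(M)>1 else M[-1][1]+1.6*(t-M[-1][0])
        th+=2*np.pi*round((pr-th)/2/np.pi)
        print("err",round(th-pr,3),end=" ")
    print(name,round(t,2),round(th,3),"R",np.round(np.hypot(*(p[0]-C)),3),p[2])
    M.append((t,th)); return True
def fit():
    A=np.array(M)
    f=least_squares(lambda p:np.r_[(model(p,A[:,0],A[0,0])[0]-A[:,1])/.01,(p[1]-1.6)/.4,(p[2]-1)/.15],[A[0,1],1.6,1.],loss="soft_l1")
    return f.x
if len(M)>1: P=fit()
for n in sys.argv[1:]:
    if n=="wait":
        see("top")
    else:
        if see(n): 
            if len(M)>1: P=fit()
            break
        
json.dump(M,open("meas.json","w"))
if len(M)<2: sys.exit()
P=fit(); t0=M[0][0]
s=st(arm); t=s["clock"]; pos=np.array(s["position"])
tgt=lambda t:(lambda a:C+r*np.array([np.cos(a),np.sin(a)]))(float(model(P,t,t0)[0])-np.radians(119.6))
print("P",np.round(P,3),"w now",np.round(model(P,t,t0)[1],3),"stop at",round(t0+model(P,t,t0)[2],2),"off mm",np.round((pos[:2]-tgt(t))*1e3,1))
cur=pos[:2].copy();z=pos[2];rows=[]
for k in range(1,9):
    d=tgt(t+.1*k)-cur; n=np.linalg.norm(d); d*=min(1,.023/n)
    q=np.round(d/.025,2); cur+=q*.025
    dz=np.round(np.clip((z-.145)/.025,-.4,.4),2) if k<6 else 0.; z-=dz*.025
    rows.append([0,float(q[1]),float(q[0]),float(dz) if abs(dz)>.05 else 0,0,0,0])
print(json.dumps(rows)); print("end gap mm",round(1e3*np.linalg.norm(cur-tgt(t+.8)),1))
E
echo ok
```

```text
ok
```

Request:
{"fn": "carry_out", "kwargs": {"commands": [[0, -0.03, -0.02, 0, 0, 0, 0], [0, -0.07, -0.05, 0, 0, 0, 0], [0, -0.12, -0.08, 0, 0, 0, 0], [0, -0.18, -0.1, 0, 0, 0, 0], [0, -0.25, -0.13, 0, 0, 0, 0], [0, -0.31, -0.13, 0, 0, 0, 0], [0, -0.37, -0.12, 0, 0, 0, 0], [0, -0.46, -0.1, 0, 0, 0, 0]]}}

```text
clock: 6.35
position: [0.4716, -0.0337, 0.1356]
ee_rot: [-2.222, -2.22, -0.0]
force: [-0.3, 0.5, -0.3]
width: 0.005
gripper_force: 0.0
```

Request:
{"fn": "carry_out", "kwargs": {"commands": [[0, -0.52, -0.05, 0, 0, 0, 0], [0, -0.58, 0.02, 0, 0, 0, 0], [0, -0.61, 0.12, 0, 0, 0, 0], [0, -0.61, 0.21, 0, 0, 0, 0], [0, -0.6, 0.31, 0, 0, 0, 0], [0, -0.53, 0.41, 0, 0, 0, 0], [0, -0.46, 0.49, 0, 0, 0, 0], [0, 0.2, 0.1, -0.1, 0, 0, 0]]}}

```text
clock: 7.15
position: [0.5129, -0.1291, 0.1382]
ee_rot: [2.225, 2.215, -0.001]
force: [0.2, -0.4, 0.2]
width: 0.006
gripper_force: 0.0
```

```bash
python3 plan.py top scene
```

```text
top no post 0
scene 7.2 -1.852 R 0.108 56
```

Request:
{"fn": "carry_out", "kwargs": {"commands": [[0, 0.2, -0.2, -0.2, 0, 0, 0], [0, 0.2, -0.2, -0.1, 0, 0, 0]]}}

```text
clock: 7.45
position: [0.5012, -0.115, 0.1458]
ee_rot: [-2.222, -2.22, 0.0]
force: [0.6, 0.5, -0.2]
width: 0.008
gripper_force: 0.0
```

```bash
python3 plan.py scene top
```

```text
err 0.024 scene 7.45 -1.428 R 0.105 146
7.5 [ 0.5005 -0.114   0.146 ] [[0.0, 1.0, 0.001], [1.0, -0.0, -0.001]] [-0.33  0.41  0.61  2.   -0.31  0.83  0.45] [-1.3  1.8  0.6] 0.004
P [-1.852  1.708  1.   ] w now 1.674 stop at 24.39 off mm [ 22.2 -70.3]
[[0, 0.83, -0.4, 0, 0, 0, 0], [0, 0.6, -0.66, 0, 0, 0, 0], [0, -0.68, 0.09, 0, 0, 0, 0], [0, -0.66, 0.19, 0, 0, 0, 0], [0, -0.61, 0.3, 0, 0, 0, 0], [0, -0.55, 0.39, 0, 0, 0, 0], [0, -0.49, 0.47, 0, 0, 0, 0], [0, -0.39, 0.53, 0, 0, 0, 0]]
end gap mm 0.1
```

Request:
{"fn": "carry_out", "kwargs": {"commands": [[0, 0.7, -0.6, 0, 0, 0, 0], [0, 0.3, -0.45, 0, 0, 0, 0], [0, -0.25, 0.08, 0, 0, 0, 0], [0, -0.66, 0.19, 0, 0, 0, 0], [0, -0.61, 0.3, 0, 0, 0, 0], [0, -0.55, 0.39, 0, 0, 0, 0], [0, -0.49, 0.47, 0, 0, 0, 0], [0, -0.39, 0.53, 0, 0, 0, 0]]}}

```text
clock: 8.3
position: [0.5251, -0.1659, 0.1457]
ee_rot: [2.223, 2.219, -0.0]
force: [0.6, -0.4, -1.1]
width: 0.004
gripper_force: 0.0
```

```bash
python3 plan.py scene top
```

```text
err 0.035 scene 8.3 -0.007 R 0.107 134
8.35 [ 0.5274 -0.1674  0.1461] [[0.002, 1.0, -0.002], [1.0, -0.002, 0.003]] [-0.22  0.47  0.6   1.91 -0.34  0.87  0.55] [ 2.7 -1.5  0. ] 0.004
P [-1.855  1.742  0.987] w now 1.612 stop at 24.9 off mm [-6.5  1.2]
[[0, -0.28, 0.88, 0, 0, 0, 0], [0, -0.14, 0.67, 0, 0, 0, 0], [0, -0.03, 0.66, 0, 0, 0, 0], [0, 0.07, 0.66, 0, 0, 0, 0], [0, 0.18, 0.63, 0, 0, 0, 0], [0, 0.27, 0.59, 0, 0, 0, 0], [0, 0.35, 0.54, 0, 0, 0, 0], [0, 0.43, 0.48, 0, 0, 0, 0]]
end gap mm 0.1
```

Request:
{"fn": "carry_out", "kwargs": {"commands": [[0, -0.28, 0.88, 0, 0, 0, 0], [0, -0.14, 0.67, 0, 0, 0, 0], [0, -0.03, 0.66, 0, 0, 0, 0], [0, 0.07, 0.66, 0, 0, 0, 0], [0, 0.18, 0.63, 0, 0, 0, 0], [0, 0.27, 0.59, 0, 0, 0, 0], [0, 0.35, 0.54, 0, 0, 0, 0], [0, 0.43, 0.48, 0, 0, 0, 0]]}}

```text
clock: 9.15
position: [0.6531, -0.1435, 0.1455]
ee_rot: [2.223, 2.219, -0.0]
force: [-0.6, -0.4, 0.4]
width: 0.006
gripper_force: 0.0
```

```bash
python3 plan.py scene top
```

```text
err -0.007 scene 9.15 1.32 R 0.106 117
9.2 [ 0.6552 -0.1401  0.1453] [[-0.002, 1.0, 0.001], [1.0, 0.002, 0.001]] [-0.22  0.64  0.57  1.6  -0.39  1.01  0.47] [ 3.2  2.5 -0.3] 0.002
P [-1.854  1.741  1.009] w now 1.512 stop at 24.51 off mm [-4.8  0.5]
[[0, 0.5, 0.56, 0, 0, 0, 0], [0, 0.56, 0.28, 0, 0, 0, 0], [0, 0.59, 0.19, 0, 0, 0, 0], [0, 0.61, 0.1, 0, 0, 0, 0], [0, 0.61, 0.02, 0, 0, 0, 0], [0, 0.6, -0.08, 0, 0, 0, 0], [0, 0.59, -0.16, 0, 0, 0, 0], [0, 0.55, -0.24, 0, 0, 0, 0]]
end gap mm 0.1
```

Request:
{"fn": "carry_out", "kwargs": {"commands": [[0, 0.5, 0.56, 0, 0, 0, 0], [0, 0.56, 0.28, 0, 0, 0, 0], [0, 0.59, 0.19, 0, 0, 0, 0], [0, 0.61, 0.1, 0, 0, 0, 0], [0, 0.61, 0.02, 0, 0, 0, 0], [0, 0.6, -0.08, 0, 0, 0, 0], [0, 0.59, -0.16, 0, 0, 0, 0], [0, 0.55, -0.24, 0, 0, 0, 0]]}}

```text
clock: 10.0
position: [0.6689, -0.0266, 0.1455]
ee_rot: [-2.222, -2.221, -0.0]
force: [0.0, -0.1, -0.3]
width: 0.003
gripper_force: 0.0
```

```bash
python3 plan.py top scene
```

```text
top no post 0
err 0.015 scene 10.05 2.657 R 0.105 119
10.1 [ 0.6686 -0.0248  0.1454] [[-0.002, 1.0, 0.002], [1.0, 0.002, -0.001]] [-0.4   0.65  0.58  1.6  -0.4   1.02  0.3 ] [0.1 0.5 0.2] 0.01
P [-1.854  1.737  0.957] w now 1.425 stop at 25.42 off mm [  5.3 -13.7]
[[0, 0.79, -0.47, 0, 0, 0, 0], [0, 0.6, -0.57, 0, 0, 0, 0], [0, 0.32, -0.49, 0, 0, 0, 0], [0, 0.25, -0.53, 0, 0, 0, 0], [0, 0.17, -0.55, 0, 0, 0, 0], [0, 0.1, -0.57, 0, 0, 0, 0], [0, 0.01, -0.57, 0, 0, 0, 0], [0, -0.06, -0.56, 0, 0, 0, 0]]
end gap mm 0.0
```

Request:
{"fn": "carry_out", "kwargs": {"commands": [[0, 0.79, -0.47, 0, 0, 0, 0], [0, 0.6, -0.57, 0, 0, 0, 0], [0, 0.32, -0.49, 0, 0, 0, 0], [0, 0.25, -0.53, 0, 0, 0, 0], [0, 0.17, -0.55, 0, 0, 0, 0], [0, 0.1, -0.57, 0, 0, 0, 0], [0, 0.01, -0.57, 0, 0, 0, 0], [0, -0.06, -0.56, 0, 0, 0, 0]]}}

```text
clock: 10.9
position: [0.5611, 0.026, 0.1457]
ee_rot: [2.223, 2.219, 0.0]
force: [0.5, -0.1, -1.1]
width: 0.004
gripper_force: 0.0
```

```bash
python3 plan.py scene
```

```text
err -0.015 scene 10.9 3.817 R 0.103 135
10.95 [0.5588 0.0254 0.1455] [[0.003, 1.0, 0.0], [1.0, -0.003, -0.002]] [-0.57  0.48  0.61  1.89 -0.35  0.88  0.2 ] [-2.5 -0.1 -0.1] 0.007
P [-1.855  1.742  0.997] w now 1.324 stop at 24.74 off mm [ 3.5 -3.2]
[[0, -0.03, -0.67, 0, 0, 0, 0], [0, -0.23, -0.5, 0, 0, 0, 0], [0, -0.29, -0.46, 0, 0, 0, 0], [0, -0.34, -0.42, 0, 0, 0, 0], [0, -0.39, -0.37, 0, 0, 0, 0], [0, -0.42, -0.31, 0, 0, 0, 0], [0, -0.46, -0.26, 0, 0, 0, 0], [0, -0.49, -0.19, 0, 0, 0, 0]]
end gap mm 0.0
```

Request:
{"fn": "carry_out", "kwargs": {"commands": [[0, -0.03, -0.67, 0, 0, 0, 0], [0, -0.23, -0.5, 0, 0, 0, 0], [0, -0.29, -0.46, 0, 0, 0, 0], [0, -0.34, -0.42, 0, 0, 0, 0], [0, -0.39, -0.37, 0, 0, 0, 0], [0, -0.42, -0.31, 0, 0, 0, 0], [0, -0.46, -0.26, 0, 0, 0, 0], [0, -0.49, -0.19, 0, 0, 0, 0]]}}

```text
clock: 11.75
position: [0.4817, -0.0407, 0.1456]
ee_rot: [2.223, 2.22, 0.0]
force: [0.5, -1.0, 0.6]
width: 0.005
gripper_force: 0.0
```

```bash
python3 plan.py scene
```

```text
err 0.004 scene 11.75 4.915 R 0.104 145
11.8 [ 0.481  -0.043   0.1457] [[0.004, 1.0, -0.001], [1.0, -0.004, -0.0]] [-0.51  0.37  0.64  2.07 -0.3   0.8   0.3 ] [-0.7 -3.1 -0.1] 0.003
P [-1.855  1.741  0.989] w now 1.236 stop at 24.86 off mm [3.7 4.4]
[[0, -0.68, -0.25, 0, 0, 0, 0], [0, -0.51, -0.03, 0, 0, 0, 0], [0, -0.51, 0.03, 0, 0, 0, 0], [0, -0.5, 0.08, 0, 0, 0, 0], [0, -0.47, 0.15, 0, 0, 0, 0], [0, -0.46, 0.19, 0, 0, 0, 0], [0, -0.42, 0.25, 0, 0, 0, 0], [0, -0.39, 0.29, 0, 0, 0, 0]]
end gap mm 0.0
```

Request:
{"fn": "carry_out", "kwargs": {"commands": [[0, -0.68, -0.25, 0, 0, 0, 0], [0, -0.51, -0.03, 0, 0, 0, 0], [0, -0.51, 0.03, 0, 0, 0, 0], [0, -0.5, 0.08, 0, 0, 0, 0], [0, -0.47, 0.15, 0, 0, 0, 0], [0, -0.46, 0.19, 0, 0, 0, 0], [0, -0.42, 0.25, 0, 0, 0, 0], [0, -0.39, 0.29, 0, 0, 0, 0]]}}

```text
clock: 12.6
position: [0.5005, -0.1391, 0.1455]
ee_rot: [2.223, 2.22, 0.0]
force: [0.6, -0.4, 0.0]
width: 0.004
gripper_force: 0.0
```

```bash
sed -i 's/range(1,9)/range(1,17)/; s/t+.8)/t+1.6)/; s/^print(json.dumps(rows))/print(json.dumps(rows[:8]));print(json.dumps(rows[8:]))/' plan.py; python3 plan.py scene
```

```text
err -0.022 scene 12.6 5.909 R 0.106 153
12.65 [ 0.5018 -0.1407  0.1458] [[0.002, 1.0, -0.002], [1.0, -0.002, 0.002]] [-0.3   0.43  0.63  1.98 -0.33  0.83  0.52] [ 2.4 -2.8  1.7] 0.008
P [-1.857  1.747  1.019] w now 1.136 stop at 24.4 off mm [0.2 3.9]
[[0, -0.49, 0.33, 0, 0, 0, 0], [0, -0.29, 0.37, 0, 0, 0, 0], [0, -0.24, 0.4, 0, 0, 0, 0], [0, -0.19, 0.42, 0, 0, 0, 0], [0, -0.15, 0.43, 0, 0, 0, 0], [0, -0.1, 0.44, 0, 0, 0, 0], [0, -0.05, 0.45, 0, 0, 0, 0], [0, -0.01, 0.44, 0, 0, 0, 0]]
[[0, 0.05, 0.44, 0, 0, 0, 0], [0, 0.08, 0.42, 0, 0, 0, 0], [0, 0.13, 0.41, 0, 0, 0, 0], [0, 0.17, 0.39, 0, 0, 0, 0], [0, 0.21, 0.37, 0, 0, 0, 0], [0, 0.23, 0.35, 0, 0, 0, 0], [0, 0.27, 0.31, 0, 0, 0, 0], [0, 0.3, 0.28, 0, 0, 0, 0]]
end gap mm 0.1
```

Request:
{"fn": "carry_out", "kwargs": {"commands": [[0, -0.49, 0.33, 0, 0, 0, 0], [0, -0.29, 0.37, 0, 0, 0, 0], [0, -0.24, 0.4, 0, 0, 0, 0], [0, -0.19, 0.42, 0, 0, 0, 0], [0, -0.15, 0.43, 0, 0, 0, 0], [0, -0.1, 0.44, 0, 0, 0, 0], [0, -0.05, 0.45, 0, 0, 0, 0], [0, -0.01, 0.44, 0, 0, 0, 0]]}}

```text
clock: 13.45
position: [0.5829, -0.1761, 0.1455]
ee_rot: [-2.222, -2.22, -0.0]
force: [-1.1, -0.1, -0.2]
width: 0.004
gripper_force: 0.0
```

Request:
{"fn": "carry_out", "kwargs": {"commands": [[0, 0.05, 0.44, 0, 0, 0, 0], [0, 0.08, 0.42, 0, 0, 0, 0], [0, 0.13, 0.41, 0, 0, 0, 0], [0, 0.17, 0.39, 0, 0, 0, 0], [0, 0.21, 0.37, 0, 0, 0, 0], [0, 0.23, 0.35, 0, 0, 0, 0], [0, 0.27, 0.31, 0, 0, 0, 0], [0, 0.3, 0.28, 0, 0, 0, 0]]}}

```text
clock: 14.25
position: [0.6567, -0.1397, 0.1455]
ee_rot: [-2.222, -2.22, 0.0]
force: [0.0, -0.0, 0.2]
width: 0.006
gripper_force: 0.0
```

```bash
python3 plan.py scene
```

```text
err -0.067 scene 14.25 7.585 R 0.107 101
14.3 [ 0.6579 -0.1375  0.1453] [[-0.001, 1.0, 0.001], [1.0, 0.001, 0.001]] [-0.24  0.65  0.59  1.59 -0.41  1.02  0.48] [2.3 1.3 0.3] 0.005
P [-1.863  1.76   1.071] w now 0.936 stop at 23.67 off mm [0.6 6.1]
[[0, 0.06, 0.22, 0, 0, 0, 0], [0, 0.32, 0.22, 0, 0, 0, 0], [0, 0.34, 0.18, 0, 0, 0, 0], [0, 0.34, 0.15, 0, 0, 0, 0], [0, 0.36, 0.12, 0, 0, 0, 0], [0, 0.35, 0.08, 0, 0, 0, 0], [0, 0.36, 0.05, 0, 0, 0, 0], [0, 0.36, 0.02, 0, 0, 0, 0]]
[[0, 0.36, -0.01, 0, 0, 0, 0], [0, 0.34, -0.04, 0, 0, 0, 0], [0, 0.34, -0.06, 0, 0, 0, 0], [0, 0.33, -0.1, 0, 0, 0, 0], [0, 0.32, -0.11, 0, 0, 0, 0], [0, 0.3, -0.14, 0, 0, 0, 0], [0, 0.28, -0.17, 0, 0, 0, 0], [0, 0.27, -0.18, 0, 0, 0, 0]]
end gap mm 0.1
```

Request:
{"fn": "carry_out", "kwargs": {"commands": [[0, 0.06, 0.22, 0, 0, 0, 0], [0, 0.32, 0.22, 0, 0, 0, 0], [0, 0.34, 0.18, 0, 0, 0, 0], [0, 0.34, 0.15, 0, 0, 0, 0], [0, 0.36, 0.12, 0, 0, 0, 0], [0, 0.35, 0.08, 0, 0, 0, 0], [0, 0.36, 0.05, 0, 0, 0, 0], [0, 0.36, 0.02, 0, 0, 0, 0]]}}

```text
clock: 15.1
position: [0.6822, -0.0772, 0.1455]
ee_rot: [-2.222, -2.22, -0.0]
force: [-0.0, 0.9, -0.5]
width: 0.007
gripper_force: 0.0
```

```bash
sed -i 's/th0,w0,s=p; a,b=.0855\*s,.0171\*s/th0,w0,s,g=p; a,b=.0855*s,.0171*abs(g)+1e-4/; s/(p\[2\]-1)\/.15\]/(p[2]-1)\/.3,(p[3]-1)\/.6]/; s/1.6,1.\],loss/1.6,1.,1.],loss/' plan.py; sed -i '/^P=fit(); t0/a print("res",np.round([m[1]-float(model(P,m[0],t0)[0]) for m in M],3))' plan.py; python3 plan.py scene
```

```text
err -0.005 scene 15.1 8.345 R 0.106 95
res [ 0.01  -0.001 -0.003 -0.015 -0.002 -0.004  0.015  0.014 -0.006 -0.001]
15.15 [ 0.6824 -0.075   0.1453] [[-0.001, 1.0, 0.001], [1.0, 0.001, -0.0]] [-0.32  0.68  0.59  1.55 -0.42  1.04  0.38] [0.8 1.6 0.2] 0.004
P [-1.862  1.756  1.211  0.557] w now 0.834 stop at 22.91 off mm [-1.6 -3.1]
[[0, 0.47, 0.04, 0, 0, 0, 0], [0, 0.34, -0.05, 0, 0, 0, 0], [0, 0.33, -0.07, 0, 0, 0, 0], [0, 0.32, -0.1, 0, 0, 0, 0], [0, 0.31, -0.12, 0, 0, 0, 0], [0, 0.29, -0.15, 0, 0, 0, 0], [0, 0.27, -0.16, 0, 0, 0, 0], [0, 0.26, -0.18, 0, 0, 0, 0]]
[[0, 0.24, -0.2, 0, 0, 0, 0], [0, 0.22, -0.21, 0, 0, 0, 0], [0, 0.2, -0.22, 0, 0, 0, 0], [0, 0.19, -0.23, 0, 0, 0, 0], [0, 0.16, -0.24, 0, 0, 0, 0], [0, 0.15, -0.25, 0, 0, 0, 0], [0, 0.12, -0.25, 0, 0, 0, 0], [0, 0.11, -0.26, 0, 0, 0, 0]]
end gap mm 0.0
```

Residuals are now under 0.015 rad (1.6 mm), so I carry on.

Request:
{"fn": "carry_out", "kwargs": {"commands": [[0, 0.47, 0.04, 0, 0, 0, 0], [0, 0.34, -0.05, 0, 0, 0, 0], [0, 0.33, -0.07, 0, 0, 0, 0], [0, 0.32, -0.1, 0, 0, 0, 0], [0, 0.31, -0.12, 0, 0, 0, 0], [0, 0.29, -0.15, 0, 0, 0, 0], [0, 0.27, -0.16, 0, 0, 0, 0], [0, 0.26, -0.18, 0, 0, 0, 0]]}}

```text
clock: 15.95
position: [0.6621, -0.0128, 0.1455]
ee_rot: [-2.223, -2.22, -0.0]
force: [0.1, 1.1, -0.0]
width: 0.002
gripper_force: 0.0
```

```bash
python3 plan.py scene
```

```text
err 0.01 scene 15.95 9.029 R 0.104 119
res [ 0.01  -0.001 -0.004 -0.015 -0.001 -0.003  0.017  0.015 -0.007 -0.004
  0.003]
16.0 [ 0.6615 -0.0113  0.1454] [[-0.0, 1.0, 0.001], [1.0, 0.0, -0.001]] [-0.44  0.64  0.6   1.62 -0.41  1.01  0.29] [-0.9  0.9 -0.5] 0.004
P [-1.862  1.757  1.168  0.708] w now 0.744 stop at 23.13 off mm [ 1.7 -4.7]
[[0, 0.42, -0.28, 0, 0, 0, 0], [0, 0.21, -0.22, 0, 0, 0, 0], [0, 0.19, -0.23, 0, 0, 0, 0], [0, 0.18, -0.24, 0, 0, 0, 0], [0, 0.15, -0.25, 0, 0, 0, 0], [0, 0.13, -0.25, 0, 0, 0, 0], [0, 0.12, -0.26, 0, 0, 0, 0], [0, 0.09, -0.26, 0, 0, 0, 0]]
[[0, 0.08, -0.26, 0, 0, 0, 0], [0, 0.06, -0.27, 0, 0, 0, 0], [0, 0.04, -0.26, 0, 0, 0, 0], [0, 0.03, -0.26, 0, 0, 0, 0], [0, 0.0, -0.25, 0, 0, 0, 0], [0, -0.0, -0.25, 0, 0, 0, 0], [0, -0.02, -0.25, 0, 0, 0, 0], [0, -0.04, -0.24, 0, 0, 0, 0]]
end gap mm 0.0
```

Request:
{"fn": "carry_out", "kwargs": {"commands": [[0, 0.42, -0.28, 0, 0, 0, 0], [0, 0.21, -0.22, 0, 0, 0, 0], [0, 0.19, -0.23, 0, 0, 0, 0], [0, 0.18, -0.24, 0, 0, 0, 0], [0, 0.15, -0.25, 0, 0, 0, 0], [0, 0.13, -0.25, 0, 0, 0, 0], [0, 0.12, -0.26, 0, 0, 0, 0], [0, 0.09, -0.26, 0, 0, 0, 0]]}}

```text
clock: 16.8
position: [0.6122, 0.0242, 0.1456]
ee_rot: [-2.223, -2.22, -0.0]
force: [0.4, -0.5, 0.3]
width: 0.004
gripper_force: 0.0
```

Request:
{"fn": "carry_out", "kwargs": {"commands": [[0, 0.08, -0.26, 0, 0, 0, 0], [0, 0.06, -0.27, 0, 0, 0, 0], [0, 0.04, -0.26, 0, 0, 0, 0], [0, 0.03, -0.26, 0, 0, 0, 0], [0, 0, -0.25, 0, 0, 0, 0], [0, 0, -0.25, 0, 0, 0, 0], [0, -0.02, -0.25, 0, 0, 0, 0], [0, -0.04, -0.24, 0, 0, 0, 0]]}}

```text
clock: 17.6
position: [0.5613, 0.0278, 0.1455]
ee_rot: [-2.223, -2.22, -0.0]
force: [0.3, 0.4, -0.4]
width: 0.005
gripper_force: 0.0
```

```bash
python3 plan.py scene
```

```text
err 0.032 scene 17.6 10.147 R 0.103 132
res [ 0.01  -0.002 -0.005 -0.015 -0.    -0.001  0.02   0.019 -0.005 -0.006
 -0.005  0.005]
17.65 [0.5603 0.0274 0.1455] [[0.002, 1.0, 0.0], [1.0, -0.002, -0.001]] [-0.59  0.49  0.63  1.89 -0.37  0.88  0.22] [-1.4 -0.  -0.4] -0.0
P [-1.862  1.759  1.065  1.089] w now 0.582 stop at 23.69 off mm [ 5.3 -1.1]
[[0, -0.02, -0.45, 0, 0, 0, 0], [0, -0.07, -0.22, 0, 0, 0, 0], [0, -0.09, -0.22, 0, 0, 0, 0], [0, -0.09, -0.21, 0, 0, 0, 0], [0, -0.11, -0.2, 0, 0, 0, 0], [0, -0.11, -0.19, 0, 0, 0, 0], [0, -0.12, -0.18, 0, 0, 0, 0], [0, -0.13, -0.17, 0, 0, 0, 0]]
[[0, -0.13, -0.16, 0, 0, 0, 0], [0, -0.14, -0.15, 0, 0, 0, 0], [0, -0.14, -0.14, 0, 0, 0, 0], [0, -0.14, -0.14, 0, 0, 0, 0], [0, -0.15, -0.12, 0, 0, 0, 0], [0, -0.15, -0.11, 0, 0, 0, 0], [0, -0.15, -0.11, 0, 0, 0, 0], [0, -0.15, -0.09, 0, 0, 0, 0]]
end gap mm 0.1
```

Request:
{"fn": "carry_out", "kwargs": {"commands": [[0, -0.02, -0.45, 0, 0, 0, 0], [0, -0.07, -0.22, 0, 0, 0, 0], [0, -0.09, -0.22, 0, 0, 0, 0], [0, -0.09, -0.21, 0, 0, 0, 0], [0, -0.11, -0.2, 0, 0, 0, 0], [0, -0.11, -0.19, 0, 0, 0, 0], [0, -0.12, -0.18, 0, 0, 0, 0], [0, -0.13, -0.17, 0, 0, 0, 0]]}}

```text
clock: 18.45
position: [0.5154, 0.0091, 0.1455]
ee_rot: [2.223, 2.22, 0.0]
force: [-0.3, 0.3, 0.5]
width: 0.005
gripper_force: 0.0
```

Request:
{"fn": "carry_out", "kwargs": {"commands": [[0, -0.13, -0.16, 0, 0, 0, 0], [0, -0.14, -0.15, 0, 0, 0, 0], [0, -0.14, -0.14, 0, 0, 0, 0], [0, -0.14, -0.14, 0, 0, 0, 0], [0, -0.15, -0.12, 0, 0, 0, 0], [0, -0.15, -0.11, 0, 0, 0, 0], [0, -0.15, -0.11, 0, 0, 0, 0], [0, -0.15, -0.09, 0, 0, 0, 0]]}}

```text
clock: 19.25
position: [0.49, -0.0197, 0.1455]
ee_rot: [2.223, 2.22, 0.0]
force: [0.6, -1.7, -0.6]
width: 0.007
gripper_force: 0.0
```

```bash
python3 plan.py scene
```

```text
err 0.016 scene 19.25 10.99 R 0.104 144
res [ 0.011 -0.002 -0.006 -0.016 -0.001 -0.001  0.021  0.021 -0.003 -0.004
 -0.004 -0.     0.002]
19.3 [ 0.4897 -0.0204  0.1456] [[0.002, 1.0, -0.0], [1.0, -0.002, -0.0]] [-0.57  0.38  0.66  2.06 -0.32  0.81  0.28] [-0.5 -1.5  0.2] 0.006
P [-1.863  1.761  1.031  1.225] w now 0.423 stop at 23.88 off mm [2.7 2.7]
[[0, -0.26, -0.19, 0, 0, 0, 0], [0, -0.16, -0.07, 0, 0, 0, 0], [0, -0.15, -0.07, 0, 0, 0, 0], [0, -0.16, -0.05, 0, 0, 0, 0], [0, -0.15, -0.05, 0, 0, 0, 0], [0, -0.15, -0.05, 0, 0, 0, 0], [0, -0.14, -0.04, 0, 0, 0, 0], [0, -0.15, -0.03, 0, 0, 0, 0]]
[[0, -0.14, -0.02, 0, 0, 0, 0], [0, -0.14, -0.02, 0, 0, 0, 0], [0, -0.13, -0.02, 0, 0, 0, 0], [0, -0.13, -0.01, 0, 0, 0, 0], [0, -0.13, -0.0, 0, 0, 0, 0], [0, -0.12, -0.01, 0, 0, 0, 0], [0, -0.12, 0.0, 0, 0, 0, 0], [0, -0.12, 0.01, 0, 0, 0, 0]]
end gap mm 0.0
```

Request:
{"fn": "carry_out", "kwargs": {"commands": [[0, -0.26, -0.19, 0, 0, 0, 0], [0, -0.16, -0.07, 0, 0, 0, 0], [0, -0.15, -0.07, 0, 0, 0, 0], [0, -0.16, -0.05, 0, 0, 0, 0], [0, -0.15, -0.05, 0, 0, 0, 0], [0, -0.15, -0.05, 0, 0, 0, 0], [0, -0.14, -0.04, 0, 0, 0, 0], [0, -0.15, -0.03, 0, 0, 0, 0]]}}

```text
clock: 20.1
position: [0.4764, -0.0526, 0.1455]
ee_rot: [-2.223, -2.22, -0.0]
force: [0.5, 0.7, -0.4]
width: 0.005
gripper_force: 0.0
```

Request:
{"fn": "carry_out", "kwargs": {"commands": [[0, -0.14, -0.02, 0, 0, 0, 0], [0, -0.14, -0.02, 0, 0, 0, 0], [0, -0.13, -0.02, 0, 0, 0, 0], [0, -0.13, -0.01, 0, 0, 0, 0], [0, -0.13, 0, 0, 0, 0, 0], [0, -0.12, -0.01, 0, 0, 0, 0], [0, -0.12, 0, 0, 0, 0, 0], [0, -0.12, 0.01, 0, 0, 0, 0]]}}

```text
clock: 20.9
position: [0.4747, -0.0783, 0.1455]
ee_rot: [-2.223, -2.22, -0.0]
force: [-0.2, -0.2, 0.2]
width: 0.003
gripper_force: 0.0
```

```bash
python3 plan.py scene
```

```text
err -0.021 scene 20.9 11.543 R 0.106 157
res [ 0.01  -0.002 -0.005 -0.015  0.     0.     0.021  0.02  -0.005 -0.007
 -0.006  0.001  0.01  -0.003]
20.95 [ 0.4747 -0.0789  0.1456] [[0.002, 1.0, -0.0], [1.0, -0.002, 0.0]] [-0.46  0.37  0.67  2.08 -0.32  0.8   0.4 ] [-0.5 -0.6  0.5] 0.007
P [-1.861  1.758  1.062  1.091] w now 0.258 stop at 23.72 off mm [ 0.6 -0.2]
[[0, -0.1, -0.02, 0, 0, 0, 0], [0, -0.1, 0.01, 0, 0, 0, 0], [0, -0.1, 0.01, 0, 0, 0, 0], [0, -0.09, 0.01, 0, 0, 0, 0], [0, -0.09, 0.02, 0, 0, 0, 0], [0, -0.08, 0.01, 0, 0, 0, 0], [0, -0.08, 0.02, 0, 0, 0, 0], [0, -0.08, 0.02, 0, 0, 0, 0]]
[[0, -0.07, 0.01, 0, 0, 0, 0], [0, -0.07, 0.02, 0, 0, 0, 0], [0, -0.07, 0.02, 0, 0, 0, 0], [0, -0.06, 0.01, 0, 0, 0, 0], [0, -0.05, 0.02, 0, 0, 0, 0], [0, -0.06, 0.02, 0, 0, 0, 0], [0, -0.04, 0.01, 0, 0, 0, 0], [0, -0.05, 0.02, 0, 0, 0, 0]]
end gap mm 0.1plan.py:7: RuntimeWarning: invalid value encountered in log
  ts=np.log(1+b*w0/a)/b; x=np.clip(np.asarray(t)-t0,None,ts)
```

Request:
{"fn": "carry_out", "kwargs": {"commands": [[0, -0.1, -0.02, 0, 0, 0, 0], [0, -0.1, 0.01, 0, 0, 0, 0], [0, -0.1, 0.01, 0, 0, 0, 0], [0, -0.09, 0.01, 0, 0, 0, 0], [0, -0.09, 0.02, 0, 0, 0, 0], [0, -0.08, 0.01, 0, 0, 0, 0], [0, -0.08, 0.02, 0, 0, 0, 0], [0, -0.08, 0.02, 0, 0, 0, 0]]}}

```text
clock: 21.75
position: [0.4767, -0.0963, 0.1455]
ee_rot: [2.223, 2.22, 0.0]
force: [0.7, 0.1, -0.6]
width: 0.0
gripper_force: 0.0
```

Request:
{"fn": "carry_out", "kwargs": {"commands": [[0, -0.07, 0.01, 0, 0, 0, 0], [0, -0.07, 0.02, 0, 0, 0, 0], [0, -0.07, 0.02, 0, 0, 0, 0], [0, -0.06, 0.01, 0, 0, 0, 0], [0, -0.05, 0.02, 0, 0, 0, 0], [0, -0.06, 0.02, 0, 0, 0, 0], [0, -0.04, 0.01, 0, 0, 0, 0], [0, -0.05, 0.02, 0, 0, 0, 0]]}}

```text
clock: 22.55
position: [0.4799, -0.1079, 0.1455]
ee_rot: [-2.223, -2.22, -0.0]
force: [-0.3, -0.2, -0.5]
width: 0.006
gripper_force: 0.0
```

```bash
python3 plan.py scene
```

```text
err -0.032 scene 22.55 11.819 R 0.106 165
res [ 0.008 -0.003 -0.004 -0.013  0.002  0.002  0.022  0.02  -0.008 -0.01
 -0.01  -0.001  0.012  0.008 -0.007]
22.6 [ 0.48   -0.1081  0.1455] [[0.001, 1.0, -0.0], [1.0, -0.001, 0.0]] [-0.39  0.38  0.66  2.05 -0.33  0.81  0.46] [-0.1  0.1  0.7] 0.0
P [-1.859  1.755  1.094  0.944] w now 0.092 stop at 23.58 off mm [ 0.7 -1.6]
[[0, 0.03, -0.02, 0, 0, 0, 0], [0, -0.03, 0.01, 0, 0, 0, 0], [0, -0.03, 0.01, 0, 0, 0, 0], [0, -0.02, 0.01, 0, 0, 0, 0], [0, -0.02, 0.01, 0, 0, 0, 0], [0, -0.02, 0.01, 0, 0, 0, 0], [0, -0.01, 0.0, 0, 0, 0, 0], [0, -0.01, 0.0, 0, 0, 0, 0]]
[[0, -0.0, 0.0, 0, 0, 0, 0], [0, -0.0, 0.01, 0, 0, 0, 0], [0, -0.0, -0.0, 0, 0, 0, 0], [0, -0.0, -0.0, 0, 0, 0, 0], [0, -0.0, -0.0, 0, 0, 0, 0], [0, -0.0, -0.0, 0, 0, 0, 0], [0, -0.0, -0.0, 0, 0, 0, 0], [0, -0.0, -0.0, 0, 0, 0, 0]]
end gap mm 0.2plan.py:7: RuntimeWarning: invalid value encountered in log
  ts=np.log(1+b*w0/a)/b; x=np.clip(np.asarray(t)-t0,None,ts)
```

Request:
{"fn": "carry_out", "kwargs": {"commands": [[0, 0, 0, 0, 0, 0, 0], [0, -0.01, 0.01, 0, 0, 0, 0], [0, -0.02, 0.01, 0, 0, 0, 0], [0, -0.02, 0.01, 0, 0, 0, 0], [0, -0.02, 0.01, 0, 0, 0, 0], [0, -0.02, 0.01, 0, 0, 0, 0], [0, -0.01, 0, 0, 0, 0, 0], [0, 0, 0, 0, 0, 0, 0]]}}

```text
clock: 23.4
position: [0.4811, -0.1104, 0.1455]
ee_rot: [-2.223, -2.22, 0.0]
force: [-0.9, 0.9, 0.1]
width: 0.004
gripper_force: 0.0
```

Request:
{"fn": "carry_out", "kwargs": {"commands": [[0, 0, 0, 0, 0, 0, 0], [0, 0, 0, 0, 0, 0, 0], [0, 0, 0, 0, 0, 0, 0], [0, 0, 0, 0, 0, 0, 0], [0, 0, 0, 0, 0, 0, 0], [0, 0, 0, 0, 0, 0, 0], [0, 0, 0, 0, 0, 0, 0], [0, 0, 0, 0, 0, 0, 0]]}}

```text
clock: 24.2
position: [0.4811, -0.1104, 0.1455]
ee_rot: [-2.223, -2.22, -0.0]
force: [-1.0, 0.3, -1.0]
width: 0.005
gripper_force: 0.0
```

```bash
python3 plan.py scene 2>&1|head -5; python3 -c "
from cell import arm;import cv2
cv2.imwrite('pics/end.png',arm.get_image('scene')['pixels'][...,::-1])"
```

```text
plan.py:7: RuntimeWarning: invalid value encountered in log
  ts=np.log(1+b*w0/a)/b; x=np.clip(np.asarray(t)-t0,None,ts)
err -0.008 scene 24.2 11.867 R 0.106 167
res [ 0.007 -0.004 -0.004 -0.013  0.003  0.002  0.022  0.02  -0.008 -0.01
 -0.011 -0.002  0.011  0.009 -0.003 -0.002]
```

View pics/end.png

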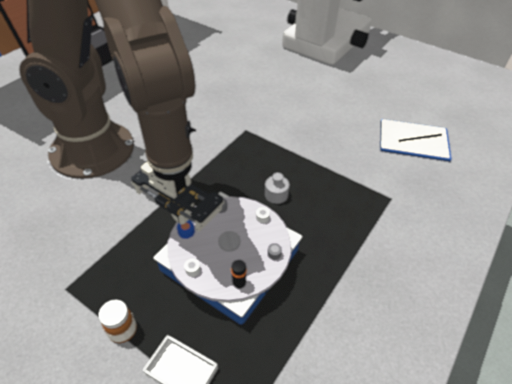

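The final view shows the fingertips right above the blue mount at (185,228), with the post at (239,272). The weight, jar and tray are in place. I'll wait a moment, confirm the turntable is at rest and hand in.

Request:
{"fn": "carry_out", "kwargs": {"commands": [[0, 0, 0, 0, 0, 0, 0], [0, 0, 0, 0, 0, 0, 0], [0, 0, 0, 0, 0, 0, 0], [0, 0, 0, 0, 0, 0, 0], [0, 0, 0, 0, 0, 0, 0], [0, 0, 0, 0, 0, 0, 0], [0, 0, 0, 0, 0, 0, 0], [0, 0, 0, 0, 0, 0, 0]]}}

```text
clock: 25.1
position: [0.4811, -0.1104, 0.1455]
ee_rot: [-2.223, -2.22, -0.0]
force: [0.7, -0.8, -0.4]
width: 0.003
gripper_force: 0.0
```

```bash
python3 plan.py scene 2>/dev/null|grep -E "err|off"; python3 -c "
from cell import arm
print(arm.sign_off())"
```

```text
err -0.004 scene 25.1 11.866 R 0.105 165
P [-1.859  1.754  1.102  0.905] w now 0.0 stop at 23.55 off mm [ 0.6 -0.1]
the job is handed in; nothing more can be done
None
```

The job is handed in, with no verdict returned: the turntable coasted from about 16–17 turns a minute, the gripper followed the blue mount (estimated within about 15 mm) until it ran down by itself at about 23.5 s, and it finished about 1 mm off centre with fingertips about 26 mm above the face.

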